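# Wedge up a split book board in a gluing cramp

## Robot

A 7-joint arm with a two-finger parallel gripper is mounted at the origin on the work surface. World frame = base frame: x ahead of the robot, y to its left, z up, the work surface at z = 0. Lengths are in m, angles in rad, forces in N, time in s.
With the tool pointing down it reaches from about 0.425 to 0.95 m from the base axis. Payload 4.7 kg.
Tool frame: the origin (TCP) lies between the finger pads; the fingertips stand ahead of it and the grasp point (between the pads) lies 6 mm ahead of it (finger_overhang is the z of the fingertips in the tool frame, in m); z points along the fingers, y is the line along which they close (so a half turn about z gives the same grasp; the last joint's range is limited). The gripper opens to 85 mm and grips with 20 to 120 N. Pads are 22 mm wide; open, the fingers measure 114 mm over their backs; the gripper's body (76 mm by 85 mm) begins 54 mm behind the grasp point. The pads swing forward as they close: fully open they stand 13 mm farther back than shut.
Start: joints at [1.088, 0.469, -0.049, 1.532, 0.024, 1.141, -0.082], TCP at [0.296, -0.607, 0.256] pointing down, gripper open.
Joint ranges: [-2.59, 2.59], [-0.33, 1.99], [-1.39, 1.29], [0.1, 2.45], [-1.04, 4.18], [0.21, 1.99], [-2.66, 2.66]. Speed limits (rad/s): [2.57, 2.57, 3.14, 3.14, 3.14, 3.14, 3.14].

## Interface

Orientations are given as a unit quaternion [x, y, z, w].
In Python, from station import * gives the robot as it stands.
- The arm moves only by the tool play_rows, never from a script. Its arguments are lists of equal length, an entry for each row: "rotation": the turn, a rotation vector about the tool's x, y, z in rad, a list of three; "delta_pos": the shift along the tool's x, y, z in cm, a list of three; "jaw": the finger opening in cm, from 0 to 8.54. In form: {"rotation": [[ax, ay, az], ...], "delta_pos": [[tx, ty, tz], ...], "jaw": [jaw, ...]}. A call has 1 to 8 rows; each row is the pose to reach, as a shift and turn from the pose commanded when the call began, along the tool's axes at that moment; what a row does not reach only later rows make up. A row lasts 1/10 s, in which the tool goes at most 50 mm and 8.59 degrees, less where a joint would pass 70% of its speed; a pose out of reach is approached as far as the arm can. A call with a gripper value outside its range is refused whole. The fingers move at their own pace and stop on an object; the grip force is fixed at half the most. Time passes only in rows, so rows that repeat a pose let the fingers close. It gives the time, the measured TCP pose, the force, the opening and the grip force at its end, in the units of the state.
- read_state(): the state, without advancing time (a new reading comes with each control period).
- get_image(name): name is "side" or "top" or "wrist"; returns a dict with "pixels" (480x640x3 uint8, red, green, blue), "K" (3x3 intrinsics, pixels), "position" and "rotation" of the camera in the world; the wrist camera has in their place "tool_from_camera" (4x4, takes a point from camera to tool coordinates, whose origin is the TCP and whose axes are the flange's). Camera axes: x right, y up, looking along -z (the intrinsics and any distortion apply to the point x, -y, -z); pixel columns grow to the right and rows downward; lengths in m; the calibration is good to about 2 mm. A picture is of the moment at which its call begins: read the wrist's pose just before it. There is no depth.
- sign_off(): hands the job in; it is judged then, once.
The state is a dict: "time_s": time; "joint_pos": joint angles; "qd": joint speeds; "effort": joint torques, N m; "eef_pos": TCP position; "ee_rot": TCP orientation; "contact_force": force on the tool from outside, world axes, zero at the start; "torque": the same for the moment, N m; "grip_width": finger opening in m; "grip_force": force on a finger pad.
Only numpy, scipy, OpenCV 4.12 (cv2) and the standard library are available. Lean on these libraries where they do the work, as an engineer would, in place of code of your own. Each camera call takes 0.05 s, during which the arm holds its last target. There are 200 camera calls.

## Task

The two halves of this split wooden book cover are lying in the wedge cramp ready to be drawn together. Set the yellow wedge thin end first in the tapering gap between the sliding bar and the angled stop and let go of it, then tap its thick end with the mallet until the crack is shut and the wedge is tight, without hammering so hard that the old board is crushed. Stand the mallet back upright on its cork mat and leave the things around the cramp where they are.

Things in the scene. Friction and masses are not known exactly. Their poses are not given: they have to be found in the camera images.
- cramp: Fixed wedge cramp. Origin: centre underside. x points across the cramp to the far fence, y along it to its open end (robot's left), z up. Base board 290 x 330 x 18 mm, grey-green top, spans y -165 to +165. Fence, sliding bar and angled stop stand 18 mm above it (tops z 36). Fence's inner face at x +125. Boards, bar and stop lie inside y -150 to +90.
- cramp_home (a point): Fixed point of the cramp, axes as cramp, at (-61, +10, +38) mm in the cramp's frame. The wedge's centre is here, within 3 mm, when the halves have met and it is tight; its thick end then still sticks out 32 mm past the stop. While joint bar is q, a wedge put in touches both sides with its centre at x -(0.008 - q), y +6 (0.008 - q) m from here; farther to +y it stands loose.
- gap_mouth (a point): Fixed point on the base board's top at the wide open end (+y) of the wedge gap, in its middle, axes as cramp; at (-67, +50, +18) mm. The gap runs from here towards -y and is open above. Its +x side is the bar's straight back face, along y; its -x side the stop's slanted face, y -95 to +50. It is about 27 mm wide here while joint bar is 0 and 35 mm when the halves have met, and narrows 1 mm every 6 mm towards -y.
- bar (a joint): How far the sliding bar (wood, cork-faced, 203 x 22 x 18 mm) has slid towards the fence, m: starts at 0 to 0.003, slides against 1 to 2 N and stays where it is put, about 0.008 when the halves have met; it cannot go on then. It moves 1 mm for each 6 mm that the wedge goes in beyond first contact. Until the halves meet the wedge yields to a few N; then it stops dead, and taps of 10 to 20 N make it tight and it stays so; 60 N is far too hard.
- board_near: Nearer half of the dark wooden book cover, loose, flat on the base board between the sliding bar and the other half, 75 x 200 x 12 mm (x, y, z). Origin: centre of its underside; axes as the cramp's.
- board_far: Farther half of the cover, same size, loose, against the fence. Origin: centre of its underside; axes as the cramp's. Not to be handled.
- board_near_edge (a point): Middle of the nearer half's broken edge, on its top face; axes as the cramp's. Its x distance from board_far_edge is the crack: 2.5 to 4.5 mm at the start, 0 when shut.
- board_far_edge (a point): Middle of the farther half's broken edge, on its top face, axes as the cramp's.
- wedge_center (a point): Yellow plastic wedge standing on its edge on the table, loose, about 110 g; this is its centre, half-way up. 144 mm long along its own y, 40 mm tall, 16 mm wide at the thin end (-y), 40 mm at the thick end (+y), 28 mm at the centre. The +x side is straight, at x +14 mm; the -x side slants (1 in 6). In the cramp its axes agree with the cramp's.
- wedge_thin_end (a point): Middle of the wedge's thin end, half-way up, axes as wedge_center: 72 mm to -y and 6 mm to +x of it.
- wedge: The same wedge; origin at the centre of its underside, axes as wedge_center.
- mallet_handle (a point): Grip point on the axis of the mallet's round handle, 105 mm above the head's foot, z up along the handle. Handle: brown wood, 25 mm thick, 62 to 150 mm above the foot (slightly thicker above 125).
- mallet_foot (a point): Centre of the flat foot of the mallet's head, axes as the mallet's, z up.
- mallet: Small carver's mallet, loose, about 280 g, standing on its round white nylon head (64 mm diameter, 62 mm tall) with the handle up, 150 mm tall in all. Round about z. Origin: centre of the foot. Its side strikes.
- mat: Fixed square cork mat, 120 x 120 x 6 mm, the mallet's place. Origin: centre underside; its top is 6 mm higher.
- seal_case: Bystander: round dark metal seal case, 100 mm diameter, 26 mm tall. Origin: centre underside.
- glue_bottle: Bystander: white glue bottle with red cap, 52 mm diameter, 130 mm tall. Origin: centre underside.
- paste_jar: Bystander: glass jar with steel lid, 66 mm diameter, 75 mm tall. Origin: centre underside.

How it is judged:
By the outcome, as a careful person would: the job done as asked, in the order asked, and still so for the second after the job is handed in, with the robot touching nothing.
It also fails if it takes over 59 s, if anything falls off the work surface, if the arm or the gripper's body presses on something with over 40 N, if the wrist force passes 120 N, or if a joint passes its speed limit or range.

## Working session

There is one attempt and no reset: what is moved stays moved. The work goes in short steps, Python scripts to look and compute and a tool call to move; the robot and the scene stay as the last step left them, time stands still between calls to the robot, and variables do not carry over. Pictures are saved under pics/ and viewed, at most 10 in all, crops included, and the job is handed in when it is done.

Besides the shell and the picture viewer there is one more tool, called after ">>>" in YAML: its name, and indented under it one key for each argument. play_rows: Moves the arm, as the interface text tells. Its arguments: {"type":"object","properties":{"rotation":{"type":"array"},"delta_pos":{"type":"array"},"jaw":{"type":"array"}},"required":["rotation","delta_pos","jaw"]}

```bash
mkdir -p pics; cat > h.py <<'E'
import numpy as np, cv2
from station import *
from scipy.spatial.transform import Rotation as R
def shot(n,f=None):
    s=read_state(); im=get_image(n)
    if f: cv2.imwrite('pics/'+f,im['pixels'][:,:,::-1])
    return s,im
def cam(s,im):
    if 'position' in im:
        r=np.array(im['rotation']); 
        r=r if r.shape==(3,3) else R.from_quat(r).as_matrix()
        return np.array(im['position']),r
    T=np.eye(4);T[:3,:3]=R.from_quat(s['ee_rot']).as_matrix();T[:3,3]=s['eef_pos']
    T=T@np.array(im['tool_from_camera']);return T[:3,3],T[:3,:3]
def toplane(c,K,uv,z):
    p,r=c;uv=np.atleast_2d(uv).astype(float)
    K=np.array(K);d=np.c_[(uv[:,0]-K[0,2])/K[0,0],-(uv[:,1]-K[1,2])/K[1,1],-np.ones(len(uv))]@r.T
    return p+d*((z-p[2])/d[:,2])[:,None]
def proj(c,K,P):
    p,r=c;q=(np.atleast_2d(P)-p)@r;K=np.array(K)
    return np.c_[K[0,0]*q[:,0]/-q[:,2]+K[0,2],K[1,1]*q[:,1]/q[:,2]+K[1,2]]
E
python3 - <<'E'
from h import *
for n in('top','side'):
    s,im=shot(n,n+'0.png'); print(n,[k for k in im if k!='pixels'],np.round(im['K'],1).tolist(),np.round(im['position'],3),np.round(im['rotation'],3).tolist(),im.get('distortion'))
print({k:np.round(v,3).tolist() for k,v in s.items()})
E
```

```text
top ['K', 'position', 'rotation'] [[578.1, 0.0, 311.0], [0.0, 578.1, 236.1], [0.0, 0.0, 1.0]] [ 0.29  -0.06   1.384] [-0.075, 0.06, 0.707, -0.701] None
side ['K', 'position', 'rotation'] [[477.8, 0.0, 320.2], [0.0, 477.8, 242.9], [0.0, 0.0, 1.0]] [0.328 0.62  0.767] [-0.06, 0.386, 0.912, -0.124] None
{'time_s': 0.05, 'joint_pos': [1.088, 0.469, -0.049, 1.534, 0.024, 1.141, -0.082], 'qd': [-0.001, -0.001, -0.0, -0.001, -0.001, 0.001, -0.0], 'effort': [0.001, -51.197, -0.047, -23.866, 0.011, 0.004, 0.0], 'eef_pos': [0.296, -0.606, 0.255], 'ee_rot': [0.974, 0.225, -0.0, -0.001], 'contact_force': [-0.605, 0.409, -0.964], 'torque': [0.04, 0.01, -0.004], 'grip_force': 0.0, 'grip_width': 0.086}
```

View pics/top0.png

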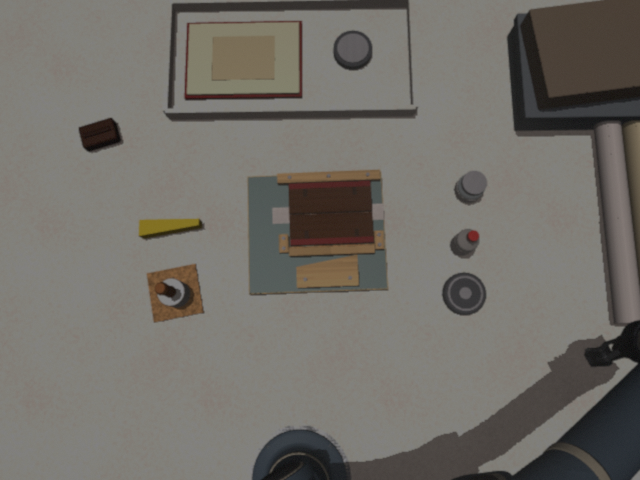

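View pics/side0.png

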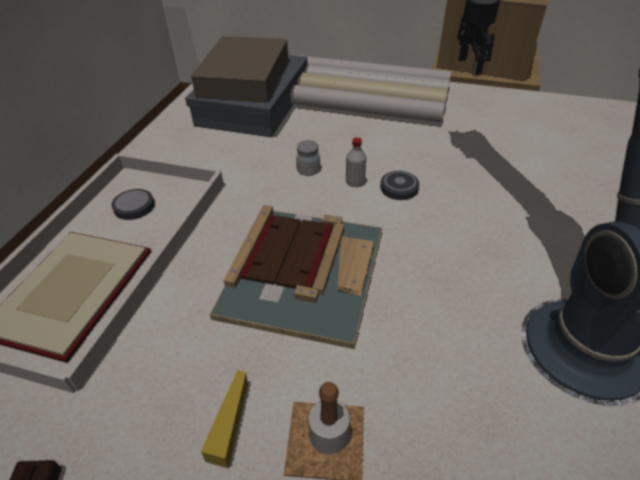

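```bash
python3 - <<'E'
from h import *
s,im=shot('top');c=cam(s,im);K=im['K'];px=im['pixels'];hsv=cv2.cvtColor(px,cv2.COLOR_RGB2HSV)
print(hsv[[260,260,228,275,300],[260,380,165,160,195]])
def big(m,roi):
    k=np.zeros(m.shape,np.uint8);x0,y0,x1,y1=roi;k[y0:y1,x0:x1]=m[y0:y1,x0:x1]
    return max(cv2.findContours(k.astype(np.uint8),0,2)[0],key=cv2.contourArea)
H,S,V=cv2.split(hsv)
w=big((H>20)&(H<33)&(S>150),(120,200,220,250))
P=toplane(c,K,w[:,0],.04)[:,:2].astype(np.float32)
print('wedge',cv2.contourArea(w),cv2.minAreaRect(P),cv2.boxPoints(cv2.minAreaRect(P)).round(3).tolist())
m=big((H>5)&(H<22)&(S>90),(140,255,215,330));P=toplane(c,K,cv2.convexHull(m)[:,0],.006)[:,:2].astype(np.float32);print('mat',cv2.minAreaRect(P))
g=big((H>60)&(H<110)&(S>25),(235,160,400,305));g=cv2.convexHull(g)
P=toplane(c,K,g[:,0],.018)[:,:2].astype(np.float32);r=cv2.minAreaRect(P);print('cramp',r)
print('handle top',toplane(c,K,[163,289],.15),'head top',toplane(c,K,[172,292],.065))
print('objs',toplane(c,K,[[473,183],[470,236],[464,293]],.03))
E
```

```text
[[ 81  19  93]
 [ 79  23  87]
 [ 25 188 130]
 [ 14 131 113]
 [ 15 133 102]]
wedge 713.5 ((0.5739395022392273, 0.30621689558029175), (0.04187725484371185, 0.1458766907453537), 0.6445754766464233) [[0.5519999861717224, 0.3790000081062317], [0.5540000200271606, 0.2329999953508377], [0.5960000157356262, 0.23399999737739563], [0.593999981880188, 0.3790000081062317]]
mat ((0.42274412512779236, 0.29722416400909424), (0.11856415867805481, 0.11922469735145569), 10.870240211486816)
cramp ((0.6540137529373169, 0.062293872237205505), (0.002447739941999316, 0.002522317925468087), 89.26470947265625)
handle top [[0.41661049 0.28510579 0.15      ]] head top [[0.41824774 0.28780762 0.065     ]]
objs [[ 0.67822739 -0.42339264  0.03      ]
 [ 0.54807634 -0.40853752  0.03      ]
 [ 0.41314722 -0.38671042  0.03      ]]
```

```bash
cat >> h.py <<'E'
def go(p,yaw,s=None):
    "print tool-frame turn and shift (cm) to world TCP p, tool x axis at yaw deg, tool down"
    s=s or read_state();M=R.from_quat(s['ee_rot']);t=np.radians(yaw)
    T=np.array([[np.cos(t),np.sin(t),0],[np.sin(t),-np.cos(t),0],[0,0,-1]])
    print('rot',(M.inv()*R.from_matrix(T)).as_rotvec().round(4),'d',(M.inv().apply(np.array(p)-s['eef_pos'])*100).round(2))
E
python3 - <<'E'
from h import *
s,im=shot('top');c=cam(s,im);K=im['K'];hsv=cv2.cvtColor(im['pixels'],cv2.COLOR_RGB2HSV)
H,S,V=cv2.split(hsv);k=((H>65)&(H<100)&(S>12)&(V<110)).astype(np.uint8);k[:165]=0;k[300:]=0;k[:,:240]=0;k[:,395:]=0
k=cv2.morphologyEx(k,cv2.MORPH_OPEN,np.ones((3,3)))
g=cv2.convexHull(max(cv2.findContours(k,0,2)[0],key=cv2.contourArea))
print(toplane(c,K,[[249,177],[384,172],[387,290],[249,294]],.018).round(3).tolist())
print(cv2.minAreaRect(toplane(c,K,g[:,0],.018)[:,:2].astype(np.float32)))
go((.52,-.03,.42),90)
T=np.array(im.get('tool_from_camera',0)); w=get_image('wrist');print(np.round(w['tool_from_camera'],3),np.round(w['K'],0)[0])
E
```

```text
[[0.704, 0.121, 0.018], [0.713, -0.211, 0.018], [0.423, -0.209, 0.018], [0.416, 0.117, 0.018]]
((0.5649505853652954, 0.020568102598190308), (0.28109386563301086, 0.19495035707950592), 1.5731720924377441)
rot [-1.000e-03 -6.000e-04 -1.117e+00] d [ 45.42 -42.   -16.38]
[[ 0.     0.955  0.297  0.077]
 [ 1.    -0.     0.    -0.   ]
 [ 0.     0.297 -0.955 -0.118]
 [ 0.     0.     0.     1.   ]] [353.   0. 314.]
```

>>> play_rows:
  rotation:
    - [0, 0, -1.117]
    - [0, 0, -1.117]
    - [0, 0, -1.117]
    - [0, 0, -1.117]
    - [0, 0, -1.117]
    - [0, 0, -1.117]
    - [0, 0, -1.117]
    - [0, 0, -1.117]
  delta_pos:
    - [46, -44, -15]
    - [46, -44, -15]
    - [46, -44, -15]
    - [46, -44, -15]
    - [46, -44, -15]
    - [46, -44, -15]
    - [46, -44, -15]
    - [46, -44, -15]
  jaw: [8, 8, 8, 8, 8, 8, 8, 8]

```text
time_s: 1.05
eef_pos: [0.4311, -0.2395, 0.3487]
ee_rot: [0.706, 0.708, -0.0, 0.0]
contact_force: [1.7, 0.1, 0.9]
grip_width: 0.0795
grip_force: 0.0
```

```bash
python3 -c "
from h import *
go((.52,0.0,.40),90)"
```

```text
rot [0.0004 0.0006 0.0039] d [23.91  8.99 -5.14]
```

>>> play_rows:
  rotation:
    - [0, 0, 0]
    - [0, 0, 0]
    - [0, 0, 0]
    - [0, 0, 0]
    - [0, 0, 0]
    - [0, 0, 0]
    - [0, 0, 0]
    - [0, 0, 0]
  delta_pos:
    - [24, 9, -5]
    - [24, 9, -5]
    - [24, 9, -5]
    - [24, 9, -5]
    - [24, 9, -5]
    - [24, 9, -5]
    - [24, 9, -5]
    - [24, 9, -5]
  jaw: [8, 8, 8, 8, 8, 8, 8, 8]

```text
time_s: 1.85
eef_pos: [0.5205, -0.003, 0.3975]
ee_rot: [0.708, 0.706, -0.001, 0.0]
contact_force: [0.5, -0.5, -0.4]
grip_width: 0.0796
grip_force: 0.0
```

```bash
python3 -c "
from h import *
s,im=shot('wrist','w1.png');print(s['eef_pos'],s['ee_rot'])
np.savez('w1.npz',p=im['pixels'],c0=cam(s,im)[0],c1=cam(s,im)[1],K=im['K'])
"
```

```text
[ 0.5205027  -0.00304293  0.39753966] [ 7.07717942e-01  7.06494660e-01 -7.80467949e-04  2.13161556e-05]
```

View pics/w1.png

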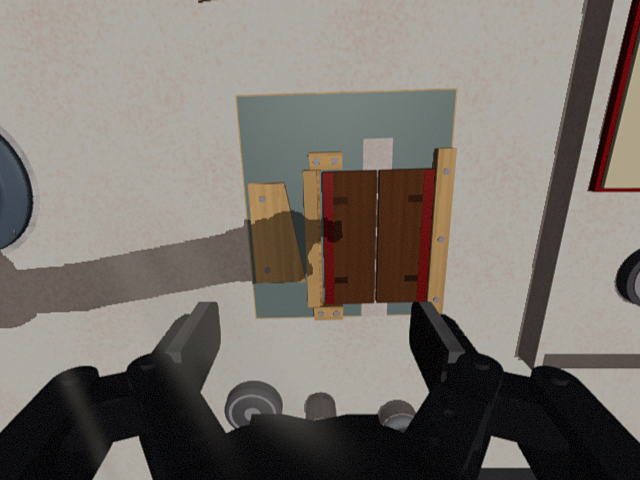

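```bash
python3 - <<'E'
from h import *
d=np.load('w1.npz');c=(d['c0'],d['c1']);K=d['K']
hsv=cv2.cvtColor(d['p'],cv2.COLOR_RGB2HSV);H,S,V=cv2.split(hsv)
print(hsv[120,[230,234,236,240,260,350,450,460]].tolist())
k=((H>70)&(H<105)&(S>25)).astype(np.uint8);k[:85]=0;k[330:]=0;k[:,:230]=0;k[:,462:]=0
k=cv2.morphologyEx(k,cv2.MORPH_OPEN,np.ones((3,3)))
g=cv2.convexHull(max(cv2.findContours(k,0,2)[0],key=cv2.contourArea))
g2=cv2.approxPolyDP(g,6,True)[:,0];print(g2.tolist(),toplane(c,K,g2,.018)[:,:2].round(4).tolist())
# left & top edges by line fits
def edge(rows,cols,horiz):
    pts=[]
    for i in (rows if not horiz else cols):
        ln=k[i] if not horiz else k[:,i]
        a=np.flatnonzero(ln)
        if len(a):pts.append((a[0],i) if not horiz else (i,a[0]))
    P=toplane(c,K,np.array(pts),.018)[:,:2]
    v=cv2.fitLine(P.astype(np.float32),cv2.DIST_HUBER,0,.01,.01).ravel();return v
L=edge(range(105,170),None,False);T=edge(None,range(245,450),True)
print('left',L,'top',T)
nm={'guide':[[308,153],[342,152],[343,168],[310,170]],'bar':[[303,170],[321,170],[308,308],[323,305]],'stop':[[248,183],[286,183],[306,278],[252,280]]}
for n,p in nm.items():print(n,toplane(c,K,p,.036)[:,:2].round(4).tolist())
E
```

```text
[[17, 10, 173], [20, 18, 173], [21, 15, 173], [86, 31, 114], [85, 24, 118], [82, 23, 124], [85, 27, 115], [13, 28, 172]]
[[305, 283], [312, 315], [257, 313], [255, 294], [264, 284]] [[0.5062, -0.1491], [0.5168, -0.2042], [0.43, -0.2005], [0.4286, -0.1675], [0.4433, -0.1507]]
left [0.9927519  0.12018179 0.64160883 0.05291386] top [ 0.6893955  -0.7243852   0.6063209  -0.15052149]
guide [[0.5126, 0.0457], [0.5574, 0.0469], [0.5592, 0.0261], [0.5151, 0.0236]]
bar [[0.5057, 0.0236], [0.5298, 0.0236], [0.5109, -0.1822], [0.5336, -0.1772]]
stop [[0.4311, 0.0064], [0.4825, 0.0063], [0.5083, -0.133], [0.4287, -0.1361]]
```

```bash
python3 - <<'E'
from h import *
d=np.load('w1.npz');c=(d['c0'],d['c1']);K=d['K']
H,S,V=cv2.split(cv2.GaussianBlur(cv2.cvtColor(d['p'],cv2.COLOR_RGB2HSV),(3,3),0))
k=((H>60)&(H<105)&(S>17)).astype(np.uint8);k[:80]=0;k[330:]=0;k[:,:225]=0;k[:,470:]=0
k=cv2.morphologyEx(k,cv2.MORPH_OPEN,np.ones((3,3)))
def fit(pts):
    P=toplane(c,K,np.array(pts),.018)[:,:2];return cv2.fitLine(P.astype(np.float32),cv2.DIST_HUBER,0,.01,.01).ravel()
f=np.flatnonzero
L=fit([(f(k[i])[0]-.5,i) for i in range(110,300)]);Rr=fit([(f(k[i])[-1]+.5,i) for i in range(105,145)])
T=fit([(i,f(k[:,i])[0]-.5) for i in range(250,445)]);B=fit([(i,f(k[:,i])[-1]+.5) for i in range(262,305)])
for n,v in zip('LRTB',(L,Rr,T,B)):print(n,v.round(4))
def X(a,b):
    t=np.linalg.solve(np.c_[a[:2],-b[:2]],b[2:]-a[2:]);return a[2:]+t[0]*a[:2]
C=np.array([X(L,T),X(Rr,T),X(L,B),X(Rr,B)]);print(C.round(4).tolist(),C.mean(0))
E
```

```text
Traceback (most recent call last):
IndexError: index 0 is out of bounds for axis 0 with size 0
```

```bash
python3 - <<'E'
from h import *
d=np.load('w1.npz');c=(d['c0'],d['c1']);K=d['K']
H,S,V=cv2.split(cv2.cvtColor(cv2.GaussianBlur(d['p'],(3,3),0),cv2.COLOR_RGB2HSV))
k=((H>60)&(H<105)&(S>17)).astype(np.uint8);k[:80]=0;k[330:]=0;k[:,:225]=0;k[:,470:]=0
k=cv2.morphologyEx(k,cv2.MORPH_OPEN,np.ones((3,3)));cv2.imwrite('k.png',k*255)
def fit(pts):
    pts=[p for p in pts if p]
    P=toplane(c,K,np.array(pts),.018)[:,:2];return cv2.fitLine(P.astype(np.float32),cv2.DIST_HUBER,0,.01,.01).ravel()
def e(a,i,end,row):
    q=np.flatnonzero(a)
    if len(q)<4:return None
    v=q[-1]+.5 if end else q[0]-.5
    return (v,i) if row else (i,v)
L=fit([e(k[i],i,0,1) for i in range(110,180)]);Rr=fit([e(k[i],i,1,1) for i in range(105,145)])
T=fit([e(k[:,i],i,0,0) for i in range(250,445)]);B=fit([e(k[:,i],i,1,0) for i in range(262,305)])
for n,v in zip('LRTB',(L,Rr,T,B)):print(n,v.round(4))
def X(a,b):
    t=np.linalg.solve(np.c_[a[:2],-b[:2]],b[2:]-a[2:]);return a[2:]+t[0]*a[:2]
C=np.array([X(L,T),X(Rr,T),X(L,B),X(Rr,B)]);print(C.round(4).tolist(),C.mean(0))
E
```

```text
L [ 0.0295 -0.9996  0.4222  0.0556]
R [ 0.0389 -0.9992  0.7047  0.0794]
T [0.9996 0.0269 0.5636 0.1191]
B [ 1.     -0.0017  0.4771 -0.205 ]
[[0.4205000102519989, 0.1152999997138977], [0.703000009059906, 0.12290000170469284], [0.42989999055862427, -0.20489999651908875], [0.7157999873161316, -0.2054000049829483]] [ 0.56729484 -0.04304542]
```

>>> play_rows:
  rotation:
    - [0, 0, 0]
    - [0, 0, 0]
    - [0, 0, 0]
    - [0, 0, 0]
    - [0, 0, 0]
    - [0, 0, 0]
    - [0, 0, 0]
    - [0, 0, 0]
  delta_pos:
    - [31, 5.5, 15]
    - [31, 5.5, 15]
    - [31, 5.5, 15]
    - [31, 5.5, 15]
    - [31, 5.5, 15]
    - [31, 5.5, 15]
    - [31, 5.5, 15]
    - [31, 5.5, 15]
  jaw: [8, 8, 8, 8, 8, 8, 8, 8]

```text
time_s: 2.7
eef_pos: [0.5736, 0.3122, 0.2436]
ee_rot: [0.705, 0.709, -0.002, -0.003]
contact_force: [-0.8, -0.4, 0.2]
grip_width: 0.0802
grip_force: 0.0
```

```bash
python3 - <<'E'
from h import *
s,im=shot('wrist','w2.png');c=cam(s,im);K=im['K'];px=im['pixels']
print(s['eef_pos'],s['qd'])
np.savez('w2.npz',p=px,c0=c[0],c1=c[1],K=K)
H,S,V=cv2.split(cv2.cvtColor(px,cv2.COLOR_RGB2HSV))
k=((H>20)&(H<33)&(S>150)).astype(np.uint8);g=max(cv2.findContours(k,0,2)[0],key=cv2.contourArea)
q=cv2.approxPolyDP(cv2.convexHull(g),5,True)[:,0]
print(cv2.contourArea(g),q.tolist(),toplane(c,K,q,.04)[:,:2].round(4).tolist())
E
```

```text
[0.57356008 0.31219395 0.24364798] [ 0.06897478 -0.06680454  0.03238386  0.00635942  0.00933575  0.05071104
  0.03966873]
4370.0 [[297, 141], [340, 141], [338, 289], [322, 287]] [[0.5571, 0.3807], [0.5948, 0.3809], [0.5967, 0.2391], [0.5807, 0.2412]]
```

View pics/w2.png

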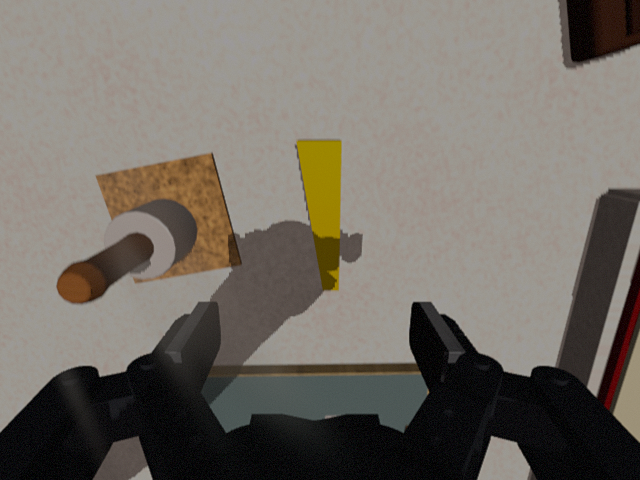

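```bash
python3 - <<'E'
from h import *
import station
print(getattr(station,'finger_overhang',None))
o=getattr(station,'finger_overhang',.018)
go((.582,.310,.021+o),90.8);go((.582,.310,.08+o),90.8)
E
```

```text
0.025
rot [-0.0046  0.0014 -0.0114] d [ 0.11  0.81 19.92]
rot [-0.0046  0.0014 -0.0114] d [ 0.1   0.78 14.02]
```

>>> play_rows:
  rotation:
    - [-0.004, 0, -0.011]
    - [-0.004, 0, -0.011]
    - [-0.004, 0, -0.011]
    - [-0.004, 0, -0.011]
    - [-0.004, 0, -0.011]
    - [-0.004, 0, -0.011]
    - [-0.004, 0, -0.011]
    - [-0.004, 0, -0.011]
  delta_pos:
    - [0.1, 0.8, 5]
    - [0.1, 0.8, 10]
    - [0.1, 0.8, 14]
    - [0.1, 0.8, 17]
    - [0.1, 0.8, 19]
    - [0.1, 0.8, 19.8]
    - [0.1, 0.8, 19.8]
    - [0.1, 0.8, 19.8]
  jaw: [7, 7, 6, 6, 5.5, 5, 5, 5]

```text
time_s: 3.55
eef_pos: [0.5852, 0.3088, 0.0516]
ee_rot: [0.704, 0.71, 0.002, 0.002]
contact_force: [0.2, 0.5, 0.1]
grip_width: 0.0501
grip_force: 0.0
```

>>> play_rows:
  rotation:
    - [0, 0, 0]
    - [0, 0, 0]
    - [0, 0, 0]
    - [0, 0, 0]
    - [0, 0, 0]
    - [0, 0, 0]
  delta_pos:
    - [0, 0, 0]
    - [0, 0, 0]
    - [0, 0, 0]
    - [0, 0, 0]
    - [0, 0, 0]
    - [0, 0, 0]
  jaw: [4, 3, 2, 1.5, 1.5, 1.5]

```text
time_s: 4.15
eef_pos: [0.5847, 0.3099, 0.0518]
ee_rot: [0.703, 0.711, 0.002, 0.002]
contact_force: [-0.5, -2.1, 6.2]
grip_width: 0.0272
grip_force: 58.1
```

```bash
python3 - <<'E'
from h import *
s,im=shot('side');px=im['pixels'][340:480,160:340][:,:,::-1]
cv2.imwrite('pics/s3.png',cv2.resize(px,None,fx=4,fy=4))
print(s['eef_pos'],s['contact_force'])
E
```

```text
[0.58472548 0.30994943 0.05175425] [-0.47360047 -2.07134054  6.1584782 ]
```

View pics/s3.png

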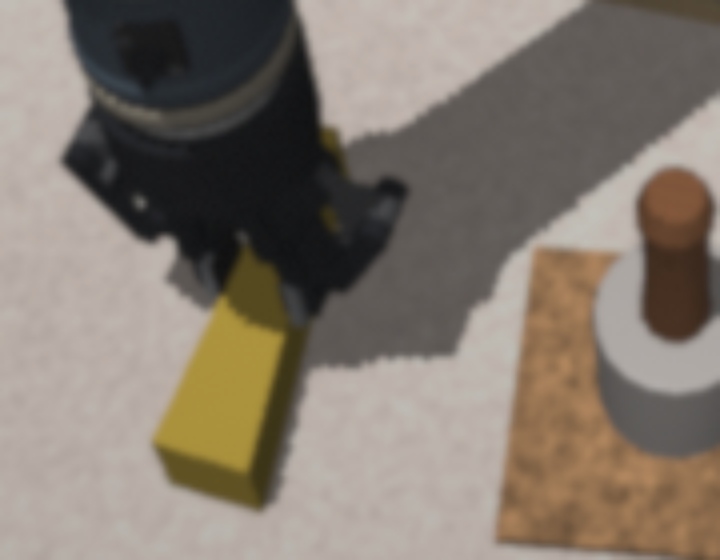

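```bash
python3 - <<'E'
from h import *
go((.489,.037,.125),91.6)
E
```

```text
rot [ 0.0064 -0.0004 -0.0169] d [-27.18  -9.82  -7.4 ]
```

>>> play_rows:
  rotation:
    - [0.005, 0, 0]
    - [0.005, 0, 0]
    - [0.005, 0, -0.017]
    - [0.005, 0, -0.017]
    - [0.005, 0, -0.017]
    - [0.005, 0, -0.017]
    - [0.005, 0, -0.017]
    - [0.005, 0, -0.017]
  delta_pos:
    - [0, 0, -3]
    - [-1, 0, -7.4]
    - [-5, -1.8, -7.4]
    - [-9, -3.3, -7.4]
    - [-13, -4.8, -7.4]
    - [-17, -6.2, -7.4]
    - [-21, -7.6, -7.4]
    - [-24, -8.7, -7.4]
  jaw: [1.5, 1.5, 1.5, 1.5, 1.5, 1.5, 1.5, 1.5]

```text
time_s: 5.0
eef_pos: [0.498, 0.0657, 0.1236]
ee_rot: [0.698, 0.716, -0.001, 0.0]
contact_force: [0.0, -0.5, -1.4]
grip_width: 0.027
grip_force: 58.9
```

```bash
python3 - <<'E'
from h import *
go((.489,.037,.125),91.6)
E
```

```text
rot [-0.0017  0.0018 -0.0016] d [-2.85 -0.97 -0.14]
```

>>> play_rows:
  rotation:
    - [0, 0, 0]
    - [0, 0, 0]
    - [0, 0, 0]
    - [0, 0, 0]
  delta_pos:
    - [-2.8, -1, 0]
    - [-2.8, -1, 0]
    - [-2.8, -1, 0]
    - [-2.8, -1, 0]
  jaw: [1.5, 1.5, 1.5, 1.5]

```text
time_s: 5.4
eef_pos: [0.4904, 0.0414, 0.124]
ee_rot: [0.697, 0.717, 0.0, -0.0]
contact_force: [0.5, -0.7, -1.4]
grip_width: 0.0274
grip_force: 58.8
```

```bash
python3 - <<'E'
from h import *
s,im=shot('wrist','w4.png');c=cam(s,im);K=im['K'];px=im['pixels']
print(s['eef_pos'],s['ee_rot'])
np.savez('w4.npz',p=px,c0=c[0],c1=c[1],K=K)
H,S,V=cv2.split(cv2.cvtColor(px,cv2.COLOR_RGB2HSV))
k=((H>20)&(H<33)&(S>150)).astype(np.uint8);g=max(cv2.findContours(k,0,2)[0],key=cv2.contourArea)
q=cv2.approxPolyDP(cv2.convexHull(g),4,True)[:,0]
ztop=s['eef_pos'][2]-.0518+.04
print(cv2.contourArea(g),q.tolist(),toplane(c,K,q,ztop)[:,:2].round(4).tolist())
E
```

```text
[0.49041254 0.04143573 0.12404661] [ 6.96642874e-01  7.17418003e-01  2.70164098e-04 -2.05177054e-04]
21396.0 [[249, 141], [358, 144], [342, 415], [318, 420], [300, 416]] [[0.4656, 0.1143], [0.5042, 0.1144], [0.5048, -0.0044], [0.494, -0.0076], [0.4857, -0.0055]]
```

View pics/w4.png

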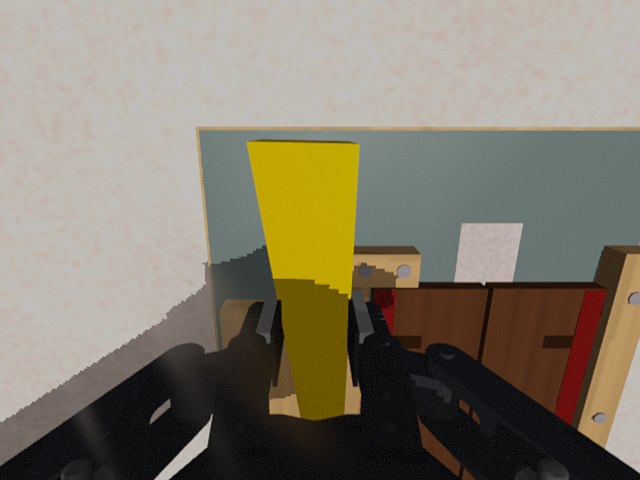

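```bash
python3 - <<'E'
from h import *
d=np.load('w4.npz');c=(d['c0'],d['c1']);K=d['K']
t=lambda p,z:toplane(c,K,p,z)[:,:2].round(4).tolist()
print('base corner/top edge',t([[197,127],[420,128],[639,128],[207,262]],.018))
print('guide top back-right, front-right',t([[420,256],[420,288]],.036))
print('fence TL',t([[608,258]],.036),'boards joint',t([[490,290]],.03))
# wedge straight side line
H,S,V=cv2.split(cv2.cvtColor(d['p'],cv2.COLOR_RGB2HSV));k=((H>20)&(H<33)&(S>150))
r=np.arange(155,285);e=np.array([(np.flatnonzero(k[i,:400])[-1]+.5,i) for i in r]);l=np.array([(np.flatnonzero(k[i,:400])[0]-.5,i) for i in r])
for q in(e,l):
    P=toplane(c,K,q,.1122)[:,:2];print(np.polyfit(P[:,1],P[:,0],1).round(4))
# top rim slope via gradient
G=cv2.cvtColor(d['p'],cv2.COLOR_RGB2GRAY).astype(int)
u=np.array([x for x in range(210,630,5)]);v=np.array([100+np.argmax(-np.diff(G[100:150,x])) for x in u])
P=toplane(c,K,np.c_[u,v],.018)[:,:2];print('rim',np.polyfit(P[:,0],P[:,1],1).round(4),np.median(v))
E
```

```text
base corner/top edge [[0.4179, 0.1186], [0.5525, 0.122], [0.6849, 0.1259], [0.4186, 0.0317]]
guide top back-right, front-right [[0.5562, 0.0464], [0.5588, 0.0248]]
fence TL [[0.6731, 0.0485]] boards joint [[0.607, 0.022]]
[-0.012   0.5059]
[-0.1722  0.4843]
rim [0.046  0.0946] 130.0
```

```bash
python3 - <<'E'
from h import *
d=np.load('w1.npz');c=(d['c0'],d['c1']);K=d['K'];p=d['p'].astype(int)
for r in(188,200):
    L=p[r-3:r+4].mean(0)  # avg rows
    g=np.abs(L[2:]-L[:-2]).sum(1)
    for u in range(230,470):
        if g[u-1]>25 and g[u-1]==g[max(0,u-4):u+3].max():print(r,u,int(g[u-1]),L[u-4].astype(int),L[u+4].astype(int),'x@36 %.4f x@18 %.4f y@36 %.4f'%(toplane(c,K,[u,r],.036)[0,0],toplane(c,K,[u,r],.018)[0,0],toplane(c,K,[u,r],.036)[0,1]))
E
```

```text
188 244 149 [172 164 156] [157 128  90] x@36 0.4252 x@18 0.4216 y@36 -0.0004
188 248 109 [160 134  95] [172 137  87] x@36 0.4307 x@18 0.4273 y@36 -0.0004
188 284 109 [169 135  86] [101 112 110] x@36 0.4796 x@18 0.4781 y@36 -0.0005
188 303 108 [102 113 110] [157 124  79] x@36 0.5054 x@18 0.5048 y@36 -0.0005
188 321 195 [156 113  64] [107  29  28] x@36 0.5299 x@18 0.5302 y@36 -0.0006
188 333 57 [107  28  26] [72 40 18] x@36 0.5462 x@18 0.5471 y@36 -0.0006
188 378 157 [65 34 15] [72 39 19] x@36 0.6074 x@18 0.6106 y@36 -0.0007
188 423 49 [70 38 18] [102  22  23] x@36 0.6685 x@18 0.6740 y@36 -0.0008
188 435 264 [102  21  21] [153 120  76] x@36 0.6848 x@18 0.6910 y@36 -0.0008
188 441 36 [160 126  81] [171 137  89] x@36 0.6930 x@18 0.6994 y@36 -0.0008
188 453 120 [163 129  84] [172 168 159] x@36 0.7093 x@18 0.7163 y@36 -0.0009
200 245 156 [172 167 160] [154 127  90] x@36 0.4256 x@18 0.4220 y@36 -0.0169
200 259 69 [174 138  90] [137 125 117] x@36 0.4448 x@18 0.4420 y@36 -0.0169
200 265 67 [137 126 119] [174 141  93] x@36 0.4531 x@18 0.4505 y@36 -0.0169
200 287 118 [161 128  81] [ 98 110 107] x@36 0.4833 x@18 0.4819 y@36 -0.0170
200 304 166 [100 111 108] [156 123  78] x@36 0.5066 x@18 0.5061 y@36 -0.0170
200 322 183 [136  96  53] [104  25  23] x@36 0.5313 x@18 0.5317 y@36 -0.0171
200 333 67 [104  25  24] [47 26 17] x@36 0.5464 x@18 0.5474 y@36 -0.0171
200 347 28 [50 30 20] [71 39 18] x@36 0.5657 x@18 0.5673 y@36 -0.0171
200 378 191 [64 33 15] [71 40 20] x@36 0.6082 x@18 0.6115 y@36 -0.0172
200 408 32 [67 37 18] [50 27 14] x@36 0.6494 x@18 0.6542 y@36 -0.0173
200 422 66 [52 29 15] [100  20  21] x@36 0.6686 x@18 0.6742 y@36 -0.0173
200 434 260 [100  19  19] [160 127  81] x@36 0.6851 x@18 0.6913 y@36 -0.0173
200 452 122 [162 129  82] [172 168 161] x@36 0.7098 x@18 0.7169 y@36 -0.0174
```

>>> play_rows:
  rotation:
    - [0, 0, -0.016]
    - [0, 0, -0.016]
    - [0, 0, -0.016]
    - [0, 0, -0.016]
    - [0, 0, -0.016]
    - [0, 0, -0.016]
    - [0, 0, -0.016]
  delta_pos:
    - [0, -0.35, 0]
    - [0, -0.35, 1]
    - [0, -0.35, 2.2]
    - [0, -0.35, 3.4]
    - [0, -0.35, 4.4]
    - [0, -0.35, 5]
    - [0, -0.35, 5]
  jaw: [1.5, 1.5, 1.5, 1.5, 1.5, 1.5, 1.5]

```text
time_s: 6.15
eef_pos: [0.4858, 0.0402, 0.0726]
ee_rot: [0.691, 0.723, -0.001, -0.001]
contact_force: [-0.6, -0.3, -1.1]
grip_width: 0.0274
grip_force: 58.8
```

```bash
python3 - <<'E'
from h import *
s,im=shot('wrist','w5.png');print(s['eef_pos'],s['contact_force'],s['torque'])
E
```

```text
[0.4857897  0.04023104 0.07256193] [-0.62853415 -0.32768779 -1.07050292] [-0.01147162  0.04540988  0.0103353 ]
```

View pics/w5.png

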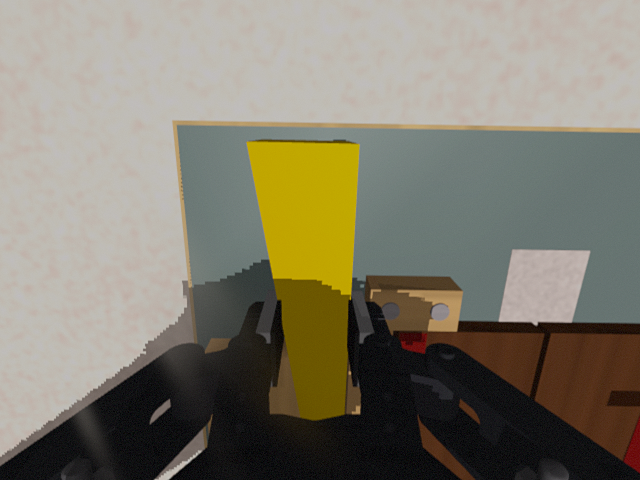

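>>> play_rows:
  rotation:
    - [0, 0, 0]
    - [0, 0, 0]
    - [0, 0, 0]
    - [0, 0, 0]
    - [0, 0, 0]
    - [0, 0, 0]
    - [0, 0, 0]
    - [0, 0, 0]
  delta_pos:
    - [0, 0, 0.15]
    - [-0.4, 0, 0.15]
    - [-0.8, 0, 0.15]
    - [-1.2, 0, 0.15]
    - [-1.6, 0, 0.15]
    - [-2.0, 0, 0.15]
    - [-2.0, 0, 0.15]
    - [-2.0, 0, 0.15]
  jaw: [1.5, 1.5, 1.5, 1.5, 1.5, 1.5, 1.5, 1.5]

```text
time_s: 7.0
eef_pos: [0.4884, 0.0198, 0.0725]
ee_rot: [0.691, 0.723, 0.0, 0.001]
contact_force: [5.0, -0.4, -2.0]
grip_width: 0.0269
grip_force: 60.4
```

>>> play_rows:
  rotation:
    - [0, 0, 0]
    - [0, 0, 0]
    - [0, 0, 0]
    - [0, 0, 0]
  delta_pos:
    - [0, 0.15, 0]
    - [0, 0.3, 0.1]
    - [0, 0.3, 0.2]
    - [0, 0.3, 0.2]
  jaw: [1.5, 1.5, 1.5, 1.5]

```text
time_s: 7.4
eef_pos: [0.4895, 0.0204, 0.0699]
ee_rot: [0.691, 0.722, -0.001, -0.001]
contact_force: [-0.2, -0.0, -1.7]
grip_width: 0.0271
grip_force: 58.9
```

>>> play_rows:
  rotation:
    - [0, 0, 0]
    - [0, 0, 0]
    - [0, 0, 0]
    - [0, 0, 0]
    - [0, 0, 0]
    - [0, 0, 0]
    - [0, 0, 0]
    - [0, 0, 0]
  delta_pos:
    - [0, 0, 0]
    - [0, 0, 0]
    - [0, 0, 0]
    - [0, 0, 0]
    - [0, 0, -2]
    - [0, 0, -5]
    - [0, 0, -9]
    - [0, 0, -13]
  jaw: [3, 3.5, 4, 4.5, 5, 5, 6, 7]

```text
time_s: 8.2
eef_pos: [0.49, 0.0205, 0.2014]
ee_rot: [0.691, 0.723, -0.001, -0.001]
contact_force: [1.5, -1.7, -0.1]
grip_width: 0.0703
grip_force: 0.0
```

```bash
python3 - <<'E'
from h import *
s,im=shot('wrist','w6.png');c=cam(s,im);K=im['K'];px=im['pixels']
H,S,V=cv2.split(cv2.cvtColor(px,cv2.COLOR_RGB2HSV))
k=((H>20)&(H<33)&(S>150)).astype(np.uint8);g=max(cv2.findContours(k,0,2)[0],key=cv2.contourArea)
q=cv2.approxPolyDP(cv2.convexHull(g),4,True)[:,0]
print(s['eef_pos'],q.tolist(),toplane(c,K,q,.058)[:,:2].round(4).tolist())
# mallet from w2: handle top & mat
d=np.load('w2.npz');c=(d['c0'],d['c1']);K=d['K'];H,S,V=cv2.split(cv2.cvtColor(d['p'],cv2.COLOR_RGB2HSV))
k=((H>3)&(H<22)&(S>100)).astype(np.uint8);k[:,:60]=k[:,:60];k[:140]=0;k[310:]=0;k[:,250:]=0
hand=k.copy();m=cv2.moments((((H<13)&(S>150)).astype(np.uint8)*k)[255:305,50:110],True);hc=[50+m['m10']/m['m00'],255+m['m01']/m['m00']];print('handle end',hc,toplane(c,K,hc,.156))
print('head bottom guess',toplane(c,K,[[142,243]],.068), 'mat corners',toplane(c,K,[[97,176],[212,154],[240,265],[135,282]],.006)[:,:2].round(4).tolist())
E
```

```text
[0.48995741 0.0204941  0.20135796] [[281, 136], [336, 138], [328, 321], [311, 320]] [[0.4634, 0.0929], [0.5024, 0.0933], [0.5049, -0.0533], [0.4907, -0.053]]
handle end [87.48806366047745, 280.0371352785146] [[0.42968276 0.29808583 0.156     ]]
head bottom guess [[0.422169   0.29473269 0.068     ]] mat corners [[0.3547, 0.3449], [0.4717, 0.3671], [0.4926, 0.2507], [0.376, 0.2298]]
```

View pics/w6.png

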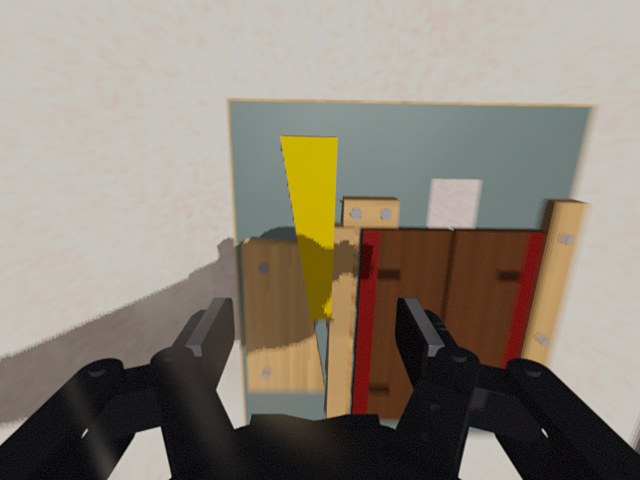

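```bash
python3 - <<'E'
from h import *
go((.42,.29,.26),180); print(read_state()['joint_pos'])
E
```

```text
rot [ 0.0072  0.0081 -1.5262] d [27.14 -6.14 -5.31]
[ 0.50374814  0.31306587 -0.75692511  1.98124475  0.26876548  0.93704483
 -0.34342517]
```

>>> play_rows:
  rotation:
    - [0, 0, -0.14]
    - [0, 0, -0.28]
    - [0, 0, -0.42]
    - [0, 0, -0.56]
    - [0, 0, -0.7]
    - [0, 0, -0.84]
    - [0, 0, -0.98]
    - [0, 0, -1.12]
  delta_pos:
    - [1, 0, -3]
    - [5, -1, -6]
    - [9, -2, -6]
    - [13, -3, -6]
    - [17, -4, -6]
    - [21, -5, -6]
    - [25, -5.5, -6]
    - [27, -6, -6]
  jaw: [7, 7, 7, 7, 7, 7, 7, 7]

```text
time_s: 9.05
eef_pos: [0.4173, 0.291, 0.2607]
ee_rot: [0.197, 0.98, 0.001, -0.0]
contact_force: [0.3, -0.8, 0.6]
grip_width: 0.0702
grip_force: 0.0
```

```bash
python3 - <<'E'
from h import *
go((.42,.29,.26),180); print(read_state()['joint_pos'])
E
```

```text
rot [ 0.002  -0.0008 -0.3971] d [-0.29  0.02  0.07]
[ 0.18299772  0.37914586 -1.09081977  1.87446643  0.37295941  1.11259549
  0.12581361]
```

>>> play_rows:
  rotation:
    - [0, 0, -0.14]
    - [0, 0, -0.28]
    - [0, 0, -0.397]
    - [0, 0, -0.397]
    - [0, 0, -0.397]
  delta_pos:
    - [0, 0, 0]
    - [0, 0, 0]
    - [0, 0, 0]
    - [0, 0, 0]
    - [0, 0, 0]
  jaw: [7, 7, 7, 7, 7]

```text
time_s: 9.55
eef_pos: [0.4187, 0.2873, 0.2601]
ee_rot: [0.006, 1.0, -0.0, -0.001]
contact_force: [0.2, -0.2, 0.4]
grip_width: 0.0701
grip_force: 0.0
```

```bash
python3 - <<'E'
from h import *
s,im=shot('wrist','w7.png');c=cam(s,im);K=im['K'];px=im['pixels']
print(s['eef_pos'],s['ee_rot'],s['joint_pos'])
H,S,V=cv2.split(cv2.cvtColor(px,cv2.COLOR_RGB2HSV))
e=proj(c,K,[[.42,.29,.156],[.42,.29,.068],[.42,.29,.006]]);print(e)
E
```

```text
[0.41869769 0.28734723 0.26006546] [ 6.24847324e-03  9.99980296e-01 -4.91719298e-05 -6.01023912e-04] [ 0.2449865   0.42358542 -1.18464819  1.87388434  0.43179496  1.13815785
  0.46081068]
[[317.15488484 252.08780302]
 [316.38318097 220.12755242]
 [316.0454899  206.14201796]]
```

View pics/w7.png

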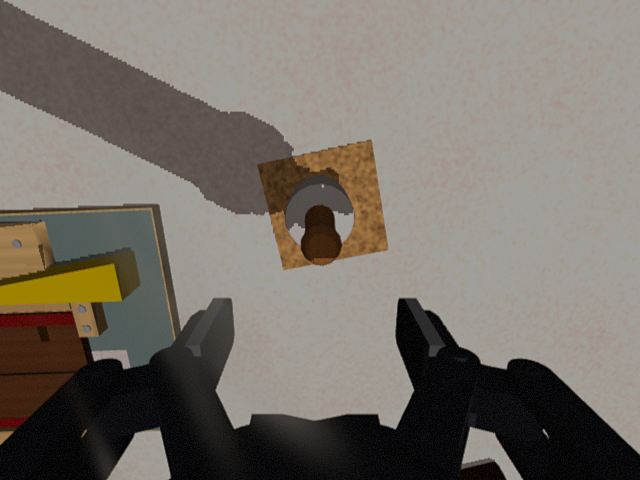

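```bash
python3 - <<'E'
from h import *
s,im=shot('wrist');c=cam(s,im);K=im['K']
print(toplane(c,K,[[320,243]],.156),toplane(c,K,[[319,214]],.068),toplane(c,K,[[258,163],[372,140],[387,250],[284,269]],.006).mean(0))
h=toplane(c,K,[[320,243]],.156)[0]
go((.417,.2915,.118),180)
E
```

```text
[[0.4137592 0.291898  0.156    ]] [[0.41446663 0.29234774 0.068     ]] [0.42237158 0.29976491 0.006     ]
rot [-0.0004 -0.0007 -0.0117] d [ 0.17  0.42 14.22]
```

>>> play_rows:
  rotation:
    - [0, 0, -0.011]
    - [0, 0, -0.011]
    - [0, 0, -0.011]
    - [0, 0, -0.011]
    - [0, 0, -0.011]
    - [0, 0, -0.011]
    - [0, 0, -0.011]
    - [0, 0, -0.011]
  delta_pos:
    - [0.4, 0.45, 1]
    - [0.4, 0.45, 5]
    - [0.4, 0.45, 9]
    - [0.4, 0.45, 12]
    - [0.4, 0.45, 14]
    - [0.4, 0.45, 14.2]
    - [0.4, 0.45, 14.2]
    - [0.4, 0.45, 14.2]
  jaw: [7, 7, 7, 7, 7, 6, 5, 4]

```text
time_s: 10.45
eef_pos: [0.4149, 0.2929, 0.1193]
ee_rot: [-0.001, 1.0, 0.001, 0.0]
contact_force: [0.6, -0.1, 0.3]
grip_width: 0.0399
grip_force: 0.0
```

>>> play_rows:
  rotation:
    - [0, 0, 0]
    - [0, 0, 0]
    - [0, 0, 0]
    - [0, 0, 0]
    - [0, 0, 0]
  delta_pos:
    - [0, 0, 0]
    - [0, 0, 0]
    - [0, 0, 0]
    - [0, 0, 0]
    - [0, 0, 0]
  jaw: [2.5, 1.5, 1, 1, 1]

```text
time_s: 10.95
eef_pos: [0.4152, 0.2924, 0.1195]
ee_rot: [-0.0, 1.0, 0.0, 0.001]
contact_force: [-0.6, -2.0, 6.9]
grip_width: 0.0236
grip_force: 58.5
```

```bash
python3 - <<'E'
from h import *
s=read_state();print(s['eef_pos'],s['contact_force'],s['torque'],s['joint_pos'])
go((.470,.19,.24),180)
E
```

```text
[0.41517321 0.29240121 0.1194779 ] [-0.64320494 -2.03814625  6.90443451] [-0.27737065  0.14746393  0.00031435] [ 0.07522544  0.58728545 -1.01364881  2.01784795  0.64697711  0.89619436
  0.27812079]
rot [0.0004 0.001  0.0008] d [ -5.49 -10.24 -12.05]
```

>>> play_rows:
  rotation:
    - [0, 0, 0]
    - [0, 0, 0]
    - [0, 0, 0]
    - [0, 0, 0]
    - [0, 0, 0]
    - [0, 0, 0]
    - [0, 0, 0]
    - [0, 0, 0]
  delta_pos:
    - [0, 0, -2]
    - [0, 0, -5]
    - [-2, -3.5, -6]
    - [-4, -7, -6]
    - [-6, -10.5, -6]
    - [-6.4, -13, -5]
    - [-6.4, -13, -3.5]
    - [-6.4, -13, -2.2]
  jaw: [1, 1, 1, 1, 1, 1, 1, 1]

```text
time_s: 11.75
eef_pos: [0.4785, 0.1613, 0.1392]
ee_rot: [0.0, 1.0, -0.0, -0.001]
contact_force: [-0.5, 0.5, -1.2]
grip_width: 0.0234
grip_force: 59.6
```

```bash
python3 - <<'E'
from h import *
s=read_state();print(s['eef_pos'],s['contact_force'],s['torque'],s['joint_pos'])
go((.480,.125,.1415),180)
E
```

```text
[0.47849772 0.16127431 0.13917754] [-0.54281663  0.53770598 -1.2065791 ] [ 0.06831956 -0.04567413  0.0323971 ] [ 0.39582751  0.56435672 -1.05265826  2.00668451  0.61612978  0.93218193
  0.58852888]
rot [-0.0001 -0.0016 -0.0007] d [-0.15 -3.63 -0.23]
```

>>> play_rows:
  rotation:
    - [0, 0, 0]
    - [0, 0, 0]
    - [0, 0, 0]
    - [0, 0, 0]
    - [0, 0, 0]
    - [0, 0, 0]
    - [0, 0, 0]
    - [0, 0, 0]
  delta_pos:
    - [0, -1, -0.2]
    - [0, -2.2, -0.2]
    - [0, -3.2, -0.2]
    - [0, -3.8, -0.2]
    - [0, -4.4, -0.2]
    - [0, -5.0, -0.2]
    - [0, -5.5, -0.2]
    - [0, -5.5, -0.2]
  jaw: [1, 1, 1, 1, 1, 1, 1, 1]

```text
time_s: 12.55
eef_pos: [0.4796, 0.1072, 0.1427]
ee_rot: [-0.0, 1.0, 0.001, 0.0]
contact_force: [1.1, 3.0, -2.2]
grip_width: 0.0237
grip_force: 59.7
```

```bash
python3 - <<'E'
from h import *
s,im=shot('top');c=cam(s,im);K=im['K'];H,S,V=cv2.split(cv2.cvtColor(im['pixels'],cv2.COLOR_RGB2HSV))
print(s['eef_pos'],s['contact_force'],s['torque'])
E
```

```text
[0.47957555 0.107216   0.14266116] [ 1.14569606  2.97780243 -2.22024535] [ 0.69217179 -0.36790326  0.01932795]
```

>>> play_rows:
  rotation:
    - [0, 0, 0]
    - [0, 0, 0]
    - [0, 0, 0]
    - [0, 0, 0]
    - [0, 0, 0]
    - [0, 0, 0]
    - [0, 0, 0]
    - [0, 0, 0]
  delta_pos:
    - [0, 0.8, 0]
    - [0, 0, 0]
    - [0, -0.6, 0]
    - [0, -1.2, 0]
    - [0, -1.7, 0]
    - [0, -1.7, 0]
    - [0, -1, 0]
    - [0, -1, 0]
  jaw: [1, 1, 1, 1, 1, 1, 1, 1]

```text
time_s: 13.4
eef_pos: [0.4779, 0.0968, 0.1419]
ee_rot: [-0.001, 1.0, -0.001, -0.001]
contact_force: [0.3, 0.8, -1.8]
grip_width: 0.0237
grip_force: 59.7
```

>>> play_rows:
  rotation:
    - [0, 0, 0]
    - [0, 0, 0]
    - [0, 0, 0]
    - [0, 0, 0]
    - [0, 0, 0]
    - [0, 0, 0]
    - [0, 0, 0]
  delta_pos:
    - [0, 0, 0]
    - [0, -0.7, 0]
    - [0, -1.1, 0]
    - [0, -1.5, 0]
    - [0, -1.9, 0]
    - [0, -1.9, 0]
    - [0, -1.9, 0]
  jaw: [1, 1, 1, 1, 1, 1, 1]

```text
time_s: 14.1
eef_pos: [0.4793, 0.0782, 0.1425]
ee_rot: [-0.001, 1.0, 0.0, 0.0]
contact_force: [1.7, 3.5, -2.8]
grip_width: 0.0235
grip_force: 59.5
```

>>> play_rows:
  rotation:
    - [0, 0, 0]
    - [0, 0, 0]
    - [0, 0, 0]
    - [0, 0, 0]
    - [0, 0, 0]
    - [0, 0, 0]
  delta_pos:
    - [0, 0.5, 0]
    - [0, 0.1, 0]
    - [0, -0.2, 0]
    - [0, -0.4, 0]
    - [0, -0.5, 0]
    - [0, -0.5, 0]
  jaw: [1, 1, 1, 1, 1, 1]

```text
time_s: 14.7
eef_pos: [0.4789, 0.073, 0.1422]
ee_rot: [-0.0, 1.0, 0.0, -0.001]
contact_force: [-0.6, 3.0, -3.5]
grip_width: 0.0239
grip_force: 59.7
```

>>> play_rows:
  rotation:
    - [0, 0, 0]
    - [0, 0, 0]
    - [0, 0, 0]
    - [0, 0, 0]
    - [0, 0, 0]
  delta_pos:
    - [0, 0.5, 0]
    - [0, 0.1, 0]
    - [0, -0.1, 0]
    - [0, -0.3, 0]
    - [0, -0.3, 0]
  jaw: [1, 1, 1, 1, 1]

```text
time_s: 15.2
eef_pos: [0.4791, 0.0706, 0.1424]
ee_rot: [-0.001, 1.0, 0.001, -0.0]
contact_force: [-0.1, 3.1, -3.4]
grip_width: 0.024
grip_force: 59.6
```

>>> play_rows:
  rotation:
    - [0, 0, 0]
    - [0, 0, 0]
    - [0, 0, 0]
    - [0, 0, 0]
    - [0, 0, 0]
  delta_pos:
    - [0, 0.5, 0]
    - [0, 0.1, 0]
    - [0, -0.1, 0]
    - [0, -0.2, 0]
    - [0, -0.2, 0]
  jaw: [1, 1, 1, 1, 1]

```text
time_s: 15.7
eef_pos: [0.4789, 0.0693, 0.1424]
ee_rot: [-0.001, 1.0, 0.001, -0.0]
contact_force: [0.2, 5.3, -3.5]
grip_width: 0.0237
grip_force: 59.5
```

>>> play_rows:
  rotation:
    - [0, 0, 0]
    - [0, 0, 0]
    - [0, 0, 0]
    - [0, 0, 0]
    - [0, 0, 0]
  delta_pos:
    - [0, 0.5, 0]
    - [0, 0.1, 0]
    - [0, -0.1, 0]
    - [0, -0.2, 0]
    - [0, -0.2, 0]
  jaw: [1, 1, 1, 1, 1]

```text
time_s: 16.2
eef_pos: [0.4788, 0.0687, 0.1426]
ee_rot: [-0.001, 1.0, 0.003, 0.0]
contact_force: [-1.2, 7.8, -3.2]
grip_width: 0.0231
grip_force: 59.7
```

>>> play_rows:
  rotation:
    - [0, 0, 0]
    - [0, 0, 0]
    - [0, 0, 0]
    - [0, 0, 0]
    - [0, 0, 0]
  delta_pos:
    - [0, 0.5, 0]
    - [0, 0.1, 0]
    - [0, -0.1, 0]
    - [0, -0.2, 0]
    - [0, -0.2, 0]
  jaw: [1, 1, 1, 1, 1]

```text
time_s: 16.7
eef_pos: [0.4789, 0.0682, 0.1428]
ee_rot: [-0.001, 1.0, 0.004, 0.0]
contact_force: [-0.5, 11.4, -2.5]
grip_width: 0.0235
grip_force: 60.0
```

>>> play_rows:
  rotation:
    - [0, 0, 0]
    - [0, 0, 0]
    - [0, 0, 0]
    - [0, 0, 0]
    - [0, 0, 0]
  delta_pos:
    - [0, 0.5, 0]
    - [0, 0.1, 0]
    - [0, -0.1, 0]
    - [0, -0.15, 0]
    - [0, -0.15, 0]
  jaw: [1, 1, 1, 1, 1]

```text
time_s: 17.2
eef_pos: [0.4789, 0.0678, 0.1431]
ee_rot: [-0.001, 1.0, 0.005, 0.001]
contact_force: [-1.2, 12.4, -2.3]
grip_width: 0.0236
grip_force: 60.5
```

>>> play_rows:
  rotation:
    - [0, 0, 0]
    - [0, 0, 0]
    - [0, 0, 0]
    - [0, 0, 0]
    - [0, 0, 0]
  delta_pos:
    - [0, 0.5, 0]
    - [0, 0.1, 0]
    - [0, -0.05, 0]
    - [0, -0.12, 0]
    - [0, -0.12, 0]
  jaw: [1, 1, 1, 1, 1]

```text
time_s: 17.7
eef_pos: [0.479, 0.0674, 0.1432]
ee_rot: [-0.002, 1.0, 0.006, 0.001]
contact_force: [-1.8, 15.3, -2.3]
grip_width: 0.0238
grip_force: 60.8
```

>>> play_rows:
  rotation:
    - [0, 0, 0]
    - [0, 0, 0]
    - [0, 0, 0]
    - [0, 0, 0]
    - [0, 0, 0]
    - [0, 0, 0]
  delta_pos:
    - [0, 0.7, 0]
    - [0, 0.4, 0]
    - [0, 0, 0]
    - [0, -0.03, 0]
    - [0, -0.03, 0]
    - [0, -0.03, 0]
  jaw: [1, 1, 1, 1, 1, 1]

```text
time_s: 18.3
eef_pos: [0.479, 0.0673, 0.1433]
ee_rot: [-0.002, 1.0, 0.006, 0.001]
contact_force: [-1.6, 16.1, -2.5]
grip_width: 0.0238
grip_force: 61.6
```

>>> play_rows:
  rotation:
    - [0, 0, 0]
    - [0, 0, 0]
    - [0, 0, 0]
    - [0, 0, 0]
    - [0, 0, 0]
    - [0, 0, 0]
    - [0, 0, 0]
    - [0, 0, 0]
  delta_pos:
    - [0, 1, 0]
    - [0, 4, 0]
    - [0, 7, -2]
    - [0, 9, -5]
    - [0, 9, -8]
    - [0, 9, -8]
    - [0, 9, -8]
    - [0, 9, -8]
  jaw: [1, 1, 1, 1, 1, 1, 1, 1]

```text
time_s: 19.1
eef_pos: [0.4784, 0.1488, 0.2206]
ee_rot: [0.0, 1.0, -0.001, -0.002]
contact_force: [-0.1, -0.6, -3.6]
grip_width: 0.0236
grip_force: 60.8
```

```bash
python3 - <<'E'
from h import *
s,im=shot('top','t8.png');c=cam(s,im);K=im['K'];px=im['pixels'];H,S,V=cv2.split(cv2.cvtColor(px,cv2.COLOR_RGB2HSV))
k=((H>20)&(H<33)&(S>150)).astype(np.uint8);k[:,:200]=0;g=max(cv2.findContours(k,0,2)[0],key=cv2.contourArea)
P=toplane(c,K,g[:,0],.058)[:,:2];print(s['eef_pos'],s['contact_force'],'wedge',cv2.contourArea(g),P.min(0),P.max(0))
t=cv2.imread('pics/top0.png')
print('crack now',px[195:230,335].sum(1).tolist());print('before',t[195:230,335].astype(int).sum(1).tolist())
s,im=shot('wrist','w8.png')
a=cv2.resize(px[150:310,230:400],None,fx=2.35,fy=2.35)[:, :, ::-1];b=cv2.resize(im['pixels'],(500,376))[:,:,::-1]
h=376;a=cv2.resize(a,(300,h));cv2.imwrite('pics/both.png',np.hstack([a,b]))
go((.4152,.2924,.20),180)
E
```

```text
[0.47835968 0.14882857 0.22063041] [-0.08356693 -0.62156974 -3.56255226] wedge 693.5 [ 0.47209857 -0.10604887] [0.51543151 0.03581833]
crack now [145, 136, 146, 140, 137, 143, 144, 140, 144, 140, 144, 142, 130, 133, 139, 137, 141, 130, 134, 130, 134, 142, 137, 134, 136, 135, 132, 139, 137, 134, 133, 132, 135, 131, 138]
before [129, 121, 119, 125, 123, 129, 124, 126, 129, 127, 123, 126, 123, 124, 121, 124, 107, 103, 134, 123, 124, 119, 121, 120, 119, 117, 118, 114, 122, 125, 120, 121, 122, 115, 114]
rot [-0.0018 -0.0035  0.    ] d [ 6.3  14.28  2.07]
```

View pics/both.png

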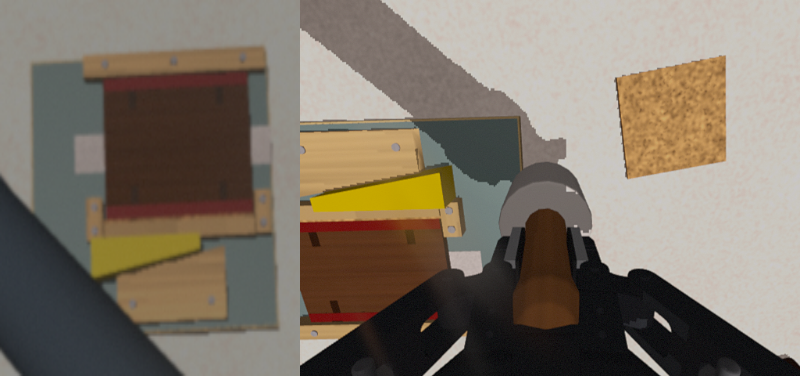

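>>> play_rows:
  rotation:
    - [0, 0, 0]
    - [0, 0, 0]
    - [0, 0, 0]
    - [0, 0, 0]
    - [0, 0, 0]
    - [0, 0, 0]
    - [0, 0, 0]
    - [0, 0, 0]
  delta_pos:
    - [1.6, 4, 0]
    - [3.2, 8, 0]
    - [4.8, 12, 0]
    - [5.9, 14.7, 2]
    - [5.9, 14.7, 5]
    - [5.9, 14.7, 8]
    - [5.9, 14.7, 9.3]
    - [5.9, 14.7, 9.5]
  jaw: [1, 1, 1, 1, 1, 1, 1, 1]

```text
time_s: 20.0
eef_pos: [0.4188, 0.2968, 0.1253]
ee_rot: [-0.001, 1.0, -0.001, -0.002]
contact_force: [0.3, 0.4, -2.8]
grip_width: 0.0235
grip_force: 60.7
```

>>> play_rows:
  rotation:
    - [0, 0, 0]
    - [0, 0, 0]
    - [0, 0, 0]
  delta_pos:
    - [0, 0, 0.2]
    - [0, 0, 0.3]
    - [0, 0, 0.3]
  jaw: [1, 1, 1]

```text
time_s: 20.3
eef_pos: [0.4202, 0.2983, 0.1252]
ee_rot: [-0.0, 1.0, 0.0, 0.0]
contact_force: [0.5, 0.5, -3.5]
grip_width: 0.0235
grip_force: 60.7
```

>>> play_rows:
  rotation:
    - [0, 0, 0]
    - [0, 0, 0]
    - [0, 0, 0]
    - [0, 0, 0]
  delta_pos:
    - [0, 0, 0.2]
    - [0, 0, 0.4]
    - [0, 0, 0.4]
    - [0, 0, 0.4]
  jaw: [1, 1, 1, 1]

```text
time_s: 20.7
eef_pos: [0.4196, 0.298, 0.1203]
ee_rot: [-0.001, 1.0, -0.0, -0.0]
contact_force: [0.1, 0.8, -1.9]
grip_width: 0.0235
grip_force: 60.7
```

```bash
python3 - <<'E'
from h import *
s=read_state();print(s['eef_pos'],s['contact_force'])
E
```

```text
[0.41956427 0.29801009 0.1202663 ] [ 0.12270577  0.77745357 -1.87177767]
```

Nearly down; 1.5 mm more.

>>> play_rows:
  rotation:
    - [0, 0, 0]
    - [0, 0, 0]
    - [0, 0, 0]
  delta_pos:
    - [0, 0, 0.1]
    - [0, 0, 0.15]
    - [0, 0, 0.15]
  jaw: [1, 1, 1]

```text
time_s: 21.0
eef_pos: [0.4197, 0.2983, 0.1195]
ee_rot: [-0.001, 1.0, -0.0, -0.0]
contact_force: [-1.7, -2.0, 4.0]
grip_width: 0.0235
grip_force: 61.6
```

Standing on the mat. Release and rise.

>>> play_rows:
  rotation:
    - [0, 0, 0]
    - [0, 0, 0]
    - [0, 0, 0]
    - [0, 0, 0]
    - [0, 0, 0]
    - [0, 0, 0]
    - [0, 0, 0]
  delta_pos:
    - [0, 0, -0.1]
    - [0, 0, -0.1]
    - [0, 0, -0.1]
    - [0, 0, -0.1]
    - [0, 0, -0.1]
    - [0, 0, -0.1]
    - [0, 0, -0.1]
  jaw: [2.6, 3, 4, 5, 6, 7, 7]

```text
time_s: 21.7
eef_pos: [0.4196, 0.298, 0.1197]
ee_rot: [-0.001, 1.0, -0.0, -0.0]
contact_force: [0.3, 0.3, -0.8]
grip_width: 0.0697
grip_force: 0.0
```

>>> play_rows:
  rotation:
    - [0, 0, 0]
    - [0, 0, 0]
    - [0, 0, 0]
    - [0, 0, 0]
    - [0, 0, 0]
    - [0, 0, 0]
  delta_pos:
    - [0, 0, -2]
    - [0, 0, -5]
    - [0, 0, -9]
    - [0, 0, -13]
    - [0, 0, -16]
    - [0, 0, -16]
  jaw: [7, 7, 7, 7, 7, 7]

```text
time_s: 22.3
eef_pos: [0.4209, 0.3002, 0.2839]
ee_rot: [-0.0, 1.0, 0.002, 0.003]
contact_force: [0.4, -0.1, -0.4]
grip_width: 0.0702
grip_force: 0.0
```

```bash
python3 - <<'E'
from h import *
s,im=shot('wrist');c=cam(s,im);K=im['K'];H,S,V=cv2.split(cv2.cvtColor(im['pixels'],cv2.COLOR_RGB2HSV))
k=((H<13)&(S>130)&(V>40)).astype(np.uint8);e=proj(c,K,[[.42,.298,.156],[.42,.298,.068]]);print(s['eef_pos'],e.round())
u,v=e[0].astype(int);kk=np.zeros_like(k);kk[v-70:v+40,u-60:u+60]=k[v-70:v+40,u-60:u+60]
g=max(cv2.findContours(kk,0,2)[0],key=cv2.contourArea);print('handle bbox',cv2.boundingRect(g))
w=((S<25)&(V>85)).astype(np.uint8)
s,im=shot('top');c=cam(s,im);K=im['K'];H,S,V=cv2.split(cv2.cvtColor(im['pixels'],cv2.COLOR_RGB2HSV))
k=((H>20)&(H<33)&(S>150)).astype(np.uint8);k[:,:200]=0
g=max(cv2.findContours(k,0,2)[0],key=cv2.contourArea);P=toplane(c,K,g[:,0],.058)[:,:2];print('wedge',P.min(0),P.max(0))
E
```

```text
[0.42093005 0.30015052 0.28391885] [[310. 237.]
 [310. 210.]]
handle bbox (294, 201, 35, 45)
wedge [ 0.47214478 -0.10604887] [0.51543151 0.03581833]
```

The mallet stands upright on its mat with the handle top where I expected it. The wedge has not moved.

```bash
python3 -c "
from station import *
print(sign_off())"
```

```text
the job is handed in; nothing more can be done
None
```

The wedge is in the gap and tight after taps of up to about 16 N, the crack is shut, the mallet is back upright on its mat, and I handed the job in at about 22 s; the hand-in gave no verdict.

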